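# Lay the tall socket down and click the tool case shut

## Robot

A 7-joint arm with a two-finger parallel gripper is mounted at the origin on the work surface. World frame = base frame: x ahead of the robot, y to its left, z up, the work surface at z = 0. Lengths are in m, angles in rad, forces in N, time in s.
With the tool pointing down it reaches from about 0.375 to 0.925 m from the base axis. Payload 3.1 kg.
Tool frame: the origin (TCP) lies at the very end of the fingers, on their centre line; the grasp point (between the pads) lies 19 mm behind it; x points along the fingers, z is the direction in which the jaws open and shut, and the axes are right-handed (so a half turn about x gives the same grasp; the last joint's range is limited). The gripper opens to 85 mm and grips with 20 to 120 N. Pads are 22 mm wide; open, the fingers measure 114 mm over their backs; the gripper's body (76 mm by 85 mm) begins 54 mm behind the grasp point. The pads swing forward as they close: fully open they stand 13 mm farther back than shut.
Start: joints at [-1.234, 0.383, 0.044, 1.598, -0.018, 1.161, -0.05], TCP at [0.274, 0.59, 0.231] pointing down, gripper open.
Joint ranges: [-2.61, 2.61], [-0.41, 2.15], [-1.48, 1.57], [0, 2.5], [-1.57, 4.71], [0.05, 1.97], [-2.85, 2.85]. Speed limits (rad/s): [2.79, 2.79, 3.14, 3.14, 3.14, 3.14, 3.14].

## Interface

Orientations are given as a 3x3 rotation matrix whose columns are the frame's x, y, z axes.
In Python, from plant import read_state, imaging, robot, search_frame, landmark_of gives the robot as it stands. The module is installed in compiled form; this text tells all that it offers.
- The arm moves only by the shell command python3 -m handwheel 'ROWS' [OPENING] [FORCE]. ROWS is JSON, a list of rows, each an object with "travel": the shift along the tool's x, y, z in m, a list of three; "spin": the turn about the tool's x in degrees. In form: [{"travel": [tx, ty, tz], "spin": spin}, ...]. A call has 1 to 20 rows; each row is the pose to reach, as a shift and turn from the pose measured when the call began, along the tool's axes at that moment; what a row does not reach only later rows make up. A row lasts 1/8 s, in which the tool goes at most 62.5 mm and 10.7 degrees, less where a joint would pass 70% of its speed; a pose out of reach is approached as far as the arm can. A call with a gripper value outside its range is refused whole. OPENING is the closure, from -1 (fully open) to 1 (shut), set as the call begins (- or left out, the last holds). The fingers move at their own pace and stop on an object; FORCE is the grip in N (left out, the last holds). Time passes only in rows, so rows that repeat a pose let the fingers close. It gives the time, the measured TCP pose, the force and the opening at its end, in the units of the state.
- read_state(): the state, without advancing time (a new reading comes with each control period).
- imaging.snapshot(name): name is "scene" or "top" or "wrist"; returns a dict with "color" (480x640x3 uint8, blue, green, red), "depth" (480x640 float32, m along the optical axis (not along the pixel's ray), 0 where there is no reading), "fx", "fy", "cx", "cy" (pixels), "dist" ([k1, k2, p1, p2, k3] as OpenCV has them; the pictures are not rectified), "rvec" (rotation vector, rad) and "tvec" (3), from world to camera coordinates, as OpenCV has them. Camera axes: x right, y down, z forward; pixel columns grow to the right and rows downward; lengths in m; the calibration is good to about 2 mm. A picture is of the moment at which its call begins.
- robot.job_done(): hands the job in, once; it reports no verdict.
Trained networks look in a picture, given as the dict that the camera call returned (one of the last four; its "shot" number tells which), for a name from the list of things; names that differ only in an ending like _2 or _b are one class to them, and where a whole thing is asked for, a point or a joint stands for the part that bears it (a point fixed in the world has none). Each returns a list of dicts, best first, with "conf" (0 to 1); they miss things now and then, are a little off and sometimes report something else, mostly with a low value. They report only what shows in the picture. A call takes as long as a camera call. They do not tell look-alikes from the thing itself.
- search_frame(picture, target): "location" ([x, y, z] in m, in world coordinates, good to about 4 mm: the middle of the surface that is visible of it).
- landmark_of(picture, target): "location" ([x, y, z] in m, in world coordinates, good to about 4 mm: a listed point, or the origin of a listed thing).
The state is a dict: "clock": time; "joint_pos": joint angles; "joint_velocities": joint speeds; "joint_efforts": joint torques, N m; "tool_pos": TCP position; "tcp_rot": TCP orientation; "contact_force": force on the tool from outside, world axes, zero at the start; "moment": the same for the moment, N m; "grip_width": finger opening in m.
Only numpy, scipy, OpenCV 4.12 (cv2) and the standard library are available. Lean on these libraries where they do the work, as an engineer would, in place of code of your own. Each camera call takes 0.05 s, during which the arm holds its last target.

## Task

Pack the tool case away: tip the tall socket over so that it lies flat, down in a bed of the case, then swing the lid over and press its free edge down until the spring catch clicks and holds it shut. Leave the short socket standing where it is, do not disturb the things on the bench, and press gently: the case must not be leaned on hard.

Things in the scene. Friction and masses are not known exactly. Their poses are not given: they have to be found in the camera images.
- case: black hard tool case, fixed to the bench, 200 (x) x 170 (y) mm, 80 mm high, open on top, walls 6 mm. Origin: centre of its underside, on the bench. x points from the hinge side to the free side (where the catch is), y along the hinge, z up. Neither it nor its lid may be pressed with more than 40 N
- beds (a point): middle of the case's inner floor, 12 mm above the bench; axes as the case. Two equal beds run along x, centred at y = -37 and +37 mm, each 54 mm wide and 180 mm long (x -90 to +90 mm), parted by foam 44 mm high. One holds the tall socket, the other the short one, either way round
- front (a point): middle of the rim of the case's free side (case x +100 mm, 80 mm above the bench); axes as the case. Below it outside the wall is the catch: a steel bracket 70 mm wide that reaches 49 mm beyond the wall and up to 86 mm above the bench. It is set up to 4 mm higher or lower on each case, which no reading tells, and the height of the click goes with it
- hinge (a point): middle of the lid's hinge line, at case x = -100, y = 0, 84 mm above the bench; axes as the case
- lid (a joint): lid angle, rad: 0 level as when shut, grows as it opens, 1.57 upright; starts open, 1.4 to 1.75. The hinge is sprung: above about 0.9 the lid stays where it is left, lower down it rises back to about 0.75 unless held (about 3 N at the free edge) or caught. Caught, it stays between -0.03 and 0.03, varying with the bracket's height
- lid_mid (a point): middle of the lid's outer face, 100 mm from the hinge line and 18 mm outward of it; x away from the hinge along the lid, z out of the outer face. The lid is a black slab 16 mm thick and 170 mm wide that ends 200 mm from the hinge line; shut, its outer face is 102 mm above the bench
- lid_edge (a point): middle of the free edge of the lid's outer face, 200 mm from the hinge line; axes as lid_mid. Just beyond it a tongue (50 mm wide, 203 to 211 mm from the hinge line) reaches 42 mm inward of the outer face, with a rounded tooth on its front. Pressed here the tooth passes the bolt at about 15 to 20 N; nearer the hinge it takes more
- bolt (a joint): how far the catch's spring bolt is pushed back, m: 0 at rest; the lid's tooth pushes it back about 5 mm as it passes, then it springs back over the tooth (the click). 3 mm below the click the tongue meets a rubber stop on the bracket, so the force then rises
- tall: plain steel socket, a cylinder 44 mm in diameter and 115 mm tall, about 0.45 kg, upright at the free-side end of its bed (near case x +60 mm), its top 127 mm above the bench, so the lid cannot shut over it. Pushed at the top towards the hinge it tips over along its bed. Origin: centre of its foot; z along its axis
- tall_mid (a point): middle of the tall socket's axis, 57.5 mm from its foot
- short: same steel socket but 45 mm tall, about 0.22 kg, standing at the free-side end of the other bed. Origin: centre of its foot; z along its axis
- wrench: open-ended steel wrench 200 mm long lying on the bench; bystander
- oil: white bottle 60 mm in diameter, 150 mm tall; bystander
- carton: cardboard carton 120 x 90 x 70 mm; bystander
- coupling: metal hose coupling about 110 mm long and 48 mm high; bystander
- regulator: cream pressure regulator with a dial, 100 mm high; bystander
- gun: orange torque gun lying down, 210 mm long, with an upright black handle to 160 mm; bystander
Things that resemble listed ones, but are neither listed nor needed, are in the scene too. What is shaped like the tall but green or red is not meant.

How it is judged:
On the way, in this order (a step that is already met when the one before it is completed fails the run):
1. the tall socket lies flat, down in a bed of the case (angle between tall's own z axis and vertical between 1.35 and 1.8 rad and z of tall_mid in the frame of case below 0.05 m), for 0.2 s.
2. the lid is caught: level, with the bolt sprung back over its tooth (value of joint lid below 0.035 rad and value of joint bolt below 0.002 m), for 0.2 s.
At the end, for the whole second after the job is handed in: The lid is within 0.035 rad of level with the bolt sprung back (less than 2 mm pushed in), the tall socket lies on its side (axis 1.35 to 1.8 rad from vertical) at rest down in a bed of the case, and the short socket still stands within 30 mm of its place (all of step 1 and all of step 2 and x of tall_mid in the frame of case between -0.09 and 0.09 m and y of tall_mid in the frame of case between -0.065 and 0.065 m and linear speed of tall below 0.02 m/s and angle between short's own z axis and vertical below 0.3 rad and distance of short from where it was at the start of the episode below 0.03 m); the robot touches nothing.
It fails at once if the robot presses on the case or its lid with more than 45 N (contact force between any of the fingers, the arm and case above 45 N).
It fails at once if the short socket is knocked over (angle between short's own z axis and vertical above 0.5 rad).
It fails at once if a bystander on the bench is moved by more than 30 mm (distance of any of wrench, oil, carton, coupling, regulator, gun from where it was at the start of the episode above 0.03 m).
It also fails if it takes over 58 s, if anything falls off the work surface, if the arm or the gripper's body presses on something with over 40 N, if the wrist force passes 120 N, or if a joint passes its speed limit or range.

## Working session

There is one attempt and no reset: what is moved stays moved. The work goes in short steps, Python scripts to look and compute and a shell command to move; the robot and the scene stay as the last step left them, time stands still between calls to the robot, and variables do not carry over. Pictures are saved under pics/ and viewed, and the job is handed in when it is done.

```bash
mkdir -p pics; ls; cat > h.py <<'E'
import numpy as np,cv2
from plant import read_state, imaging, robot, search_frame, landmark_of
def snap(n,f):
    p=imaging.snapshot(n); cv2.imwrite('pics/'+f,p['color']); return p
def toworld(p,u,v,d=None):
    K=np.array([[p['fx'],0,p['cx']],[0,p['fy'],p['cy']],[0,0,1]])
    if d is None: d=float(p['depth'][int(round(v)),int(round(u))])
    q=cv2.undistortPoints(np.array([[[u,v]]],float),K,np.array(p['dist']))[0,0]
    c=np.array([q[0]*d,q[1]*d,d]); R=cv2.Rodrigues(np.array(p['rvec'],float))[0]
    return R.T@(c-np.array(p['tvec']).ravel())
def pix(p,X):
    K=np.array([[p['fx'],0,p['cx']],[0,p['fy'],p['cy']],[0,0,1]])
    return cv2.projectPoints(np.array(X,float).reshape(1,3),np.array(p['rvec'],float),np.array(p['tvec'],float),K,np.array(p['dist']))[0].ravel()
E
python3 - <<'E'
from h import *
np.set_printoptions(precision=4,suppress=True)
s=read_state(); print({k:np.round(v,4).tolist() for k,v in s.items()})
for n in ['scene','top']:
    p=snap(n,n+'0.png')
    for t in ['case','beds','front','hinge','lid_mid','lid_edge','tall','tall_mid','short']:
        for r in landmark_of(p,t)[:3]: print(n,t,np.round(r['location'],4),round(r['conf'],2),pix(p,r['location']).round())
    for t in ['wrench','oil','carton','coupling','regulator','gun']:
        for r in search_frame(p,t)[:1]: print(n,t,np.round(r['location'],4),round(r['conf'],2))
E
```

```text
pics
{'clock': 0.0, 'joint_pos': [-1.2338, 0.3839, 0.0438, 1.5996, -0.0179, 1.1612, -0.0499], 'joint_velocities': [0.0013, 0.0009, -0.0008, 0.0006, -0.0007, -0.0013, -0.0006], 'joint_efforts': [-0.0, -43.3472, 1.0244, -24.9518, 0.0106, 0.0113, -0.0], 'tool_pos': [0.2734, 0.5886, 0.2298], 'tcp_rot': [[-0.001, -0.907, 0.4211], [-0.0025, 0.4211, 0.907], [-1.0, -0.0002, -0.0027]], 'contact_force': [0.5249, -0.0813, -0.804], 'moment': [0.0424, -0.0068, -0.005], 'grip_width': 0.0854}
scene case [ 0.5484  0.0437 -0.    ] 0.92 [327. 280.]
scene beds [0.5506 0.0477 0.0112] 0.7 [329. 276.]
scene front [ 0.5226 -0.0515  0.0751] 0.6 [292. 268.]
scene front [0.5799 0.1571 0.1851] 0.44 [369. 196.]
scene hinge [0.5767 0.1406 0.0842] 0.78 [361. 236.]
scene hinge [0.5495 0.0476 0.0103] 0.41 [328. 276.]
scene lid_mid [0.5774 0.1592 0.1835] 0.69 [368. 196.]
scene lid_edge [0.5796 0.1564 0.2856] 0.92 [371. 154.]
scene lid_edge [0.7401 0.0714 0.0031] 0.31 [405. 304.]
scene tall [ 0.3857 -0.0017  0.0037] 0.93 [262. 264.]
scene tall [ 0.4112 -0.1461  0.0004] 0.78 [227. 297.]
scene tall [ 0.4859 -0.171  -0.
[... 796 characters left out ...]
54] 0.34 [385. 196.]
top lid_mid [0.5808 0.1554 0.183 ] 0.89 [269. 239.]
top lid_edge [0.5814 0.156  0.283 ] 0.69 [266. 235.]
top tall [ 0.3519  0.0926 -0.0007] 0.71 [292. 322.]
top tall [0.5482 0.0478 0.0126] 0.68 [308. 257.]
top tall [ 0.3804 -0.0038  0.001 ] 0.67 [324. 313.]
top tall_mid [ 0.4067 -0.1512  0.0538] 0.77 [375. 306.]
top tall_mid [ 0.3826 -0.0024  0.0582] 0.74 [324. 313.]
top tall_mid [ 0.4951 -0.0049  0.0688] 0.57 [326. 274.]
top short [ 0.5647 -0.0146  0.0126] 0.64 [329. 252.]
top wrench [ 0.7468 -0.1726  0.004 ] 0.92
top oil [ 0.548  -0.4296  0.0989] 0.97
top carton [ 0.4026 -0.4241  0.0693] 0.64
top regulator [0.6825 0.3032 0.0533] 0.72
top gun [0.5718 0.435  0.0737] 0.94
```

View pics/scene0.png

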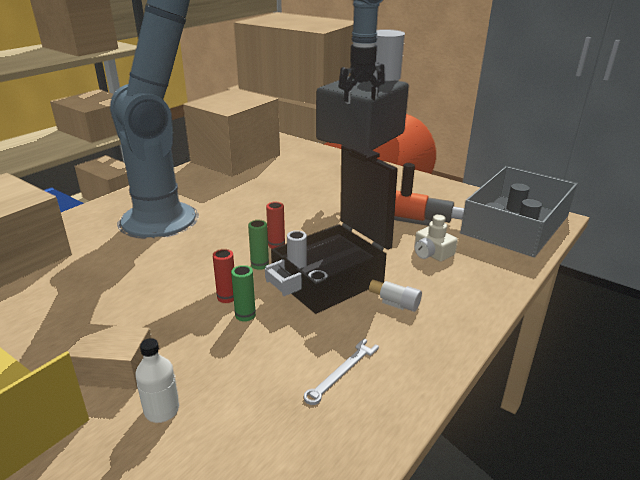

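View pics/top0.png

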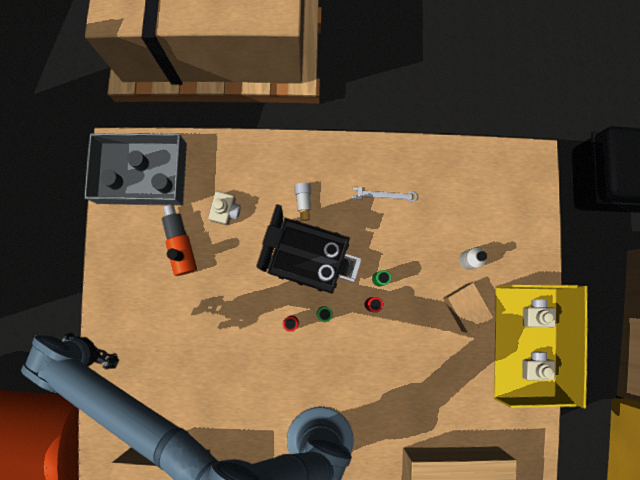

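```bash
python3 - <<'E'
import cv2
a=cv2.imread('pics/scene0.png')[170:330,220:420]; b=cv2.imread('pics/top0.png')[200:340,230:400]
cv2.imwrite('pics/cs0.png',cv2.resize(a,None,fx=3.6,fy=3.6)); cv2.imwrite('pics/ct0.png',cv2.resize(b,None,fx=4,fy=4))
E
```

```text
(no output)
```

View pics/cs0.png

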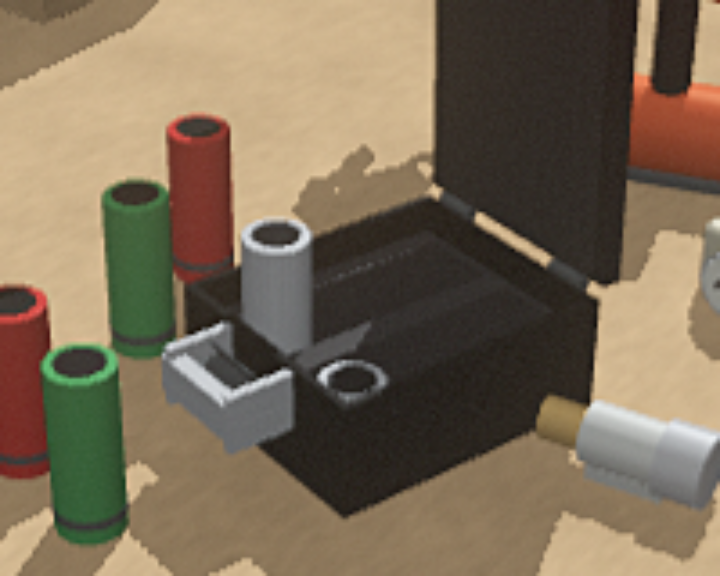

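View pics/ct0.png

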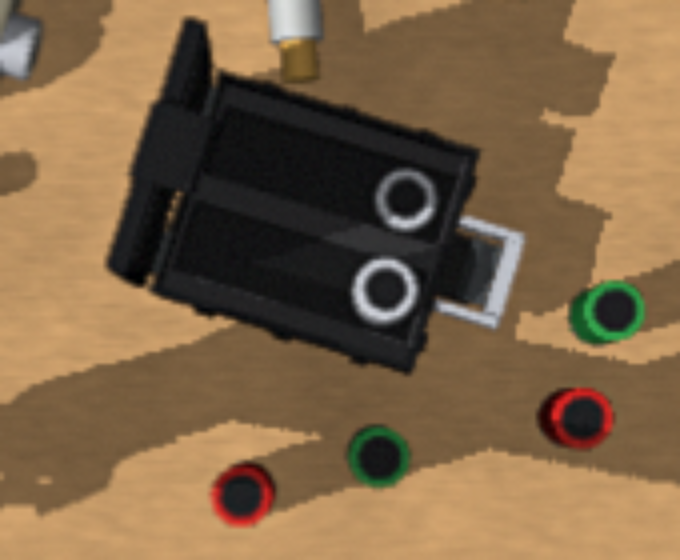

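The target is the silver tall socket at scene (297,245) / top (326,272). The look-alikes are:
- red sockets at scene (224,275) and (275,222)
- green sockets at scene (258,243) and (243,292)
- dark cylinders in the grey bin at (518,195)

The short silver socket is at (318,277), and the catch bracket at (283,277). The close crop confirms the silver socket standing in the robot-side bed. Next I'll refine the case frame with depth.

```bash
cat >> h.py <<'E'
def cloud(p):
    K=np.array([[p['fx'],0,p['cx']],[0,p['fy'],p['cy']],[0,0,1]])
    v,u=np.mgrid[0:480,0:640]; d=p['depth'].astype(float)
    q=cv2.undistortPoints(np.stack([u.ravel(),v.ravel()],1).reshape(-1,1,2).astype(float),K,np.array(p['dist'])).reshape(-1,2)
    c=np.c_[q*d.reshape(-1,1),d.ravel()]; R=cv2.Rodrigues(np.array(p['rvec'],float))[0]
    W=(c-np.array(p['tvec']).ravel())@R; return W.reshape(480,640,3)
E
python3 - <<'E'
from h import *
np.set_printoptions(precision=4,suppress=True)
P={n:imaging.snapshot(n) for n in('top','scene')}
o=np.array([.5483,.0435]); a=np.deg2rad(-105.6)
for n in P:
    W=cloud(P[n]); g=(P[n]['depth']>0)
    Q=W[g]; C=P[n]['color'][g].astype(int)
    ex=np.array([np.cos(a),np.sin(a)]); ey=np.array([-ex[1],ex[0]])
    cx=(Q[:,:2]-o)@ex; cy=(Q[:,:2]-o)@ey; z=Q[:,2]
    m=(abs(z-.08)<.005)&(abs(cx)<.12)&(abs(cy)<.11)
    r=cv2.minAreaRect(Q[m][:,:2].astype(np.float32)*1000); print(n,'rim',m.sum(),r)
    m=(z>.118)&(z<.135)&(abs(cx-.06)<.04)&(abs(abs(cy)-.037)<.03)
    print('talltop',m.sum(),cx[m].min(),cx[m].max(),cy[m].min(),cy[m].max(),z[m].mean())
    m=(z>.05)&(z<.063)&(cx>.03)&(cx<.09)&(cy>.0)&(cy<.07)
    print('shorttop',m.sum(),cx[m].mean(),cy[m].mean())
    m=(z>.11)&(z<.31)&(cx<-.05)&(cx>-.2)&(abs(cy)<.085)
    for lo in np.arange(.11,.31,.02):
        k=m&(z>lo)&(z<lo+.02)
        if k.sum(): print('  lid',lo.round(2),k.sum(),cx[k].min(),np.median(cx[k]),cx[k].max(),cy[k].min(),cy[k].max())
    m=(cx>.105)&(cx<.16)&(abs(cy)<.05)&(z>.07)&(z<.1)
    print('bracket',m.sum(),cx[m].max(),cy[m].min(),cy[m].max(),np.percentile(z[m],95) if m.sum() else 0)
E
```

```text
top rim 435 ((547.4840698242188, 36.327301025390625), (224.21617126464844, 170.73300170898438), 74.24998474121094)
talltop 182 0.03644532487266503 0.07898363041552427 -0.05667914959722683 -0.013908966983124072 0.12770820052997547
shorttop 288 0.05802798225473657 0.033468966578254745
  lid 0.11 18 -0.10926876499030594 -0.10480627088063574 -0.10392144121499088 -0.08327099121846543 0.07241928988521276
  lid 0.13 22 -0.11650521851726489 -0.10449143282350763 -0.10341226913670915 -0.08351912599664688 0.07491960625947446
  lid 0.15 21 -0.10570382460948533 -0.10377232138701228 -0.10290789512938377 -0.08187743265225232 0.08136497217468008
  lid 0.17 23 -0.11027775310291489 -0.10347072874578192 -0.10270627308078883 -0.08367302693918036 0.08208707657936254
  lid 0.19 23 -0.11313470566747809 -0.10283612952588222 -0.10212724556006704 -0.0835342436682092 0.08380554034553818
  lid 0.21 20 -0.10363612386877237 -0.10221975092659893 -0.10094072236695537 -0.07944542499266635 0.07199727721901669
  lid 0.23 28 -0.11496808173853118 -0.10161835908808609 -0.10064814437517286 -0.08364489489456013 0.074995662
[... 1313 characters left out ...]
92353204326983
  lid 0.21 446 -0.11632059075412698 -0.09989328550076076 -0.09548650809849708 -0.08279216730336188 0.08488346980293396
  lid 0.23 442 -0.11639508422638727 -0.09921495647543974 -0.09394789513881521 -0.08376562921363782 0.08495995601610659
  lid 0.25 459 -0.11492798167456522 -0.09835138087540198 -0.09389003640882437 -0.0837045908529028 0.08496126989722194
  lid 0.27 406 -0.11629243010017788 -0.09926278287506697 -0.07110808037403157 -0.08392552248786891 0.08479883239298934
  lid 0.29 268 -0.11782988573716804 -0.09059178037694998 -0.06886436117657296 -0.02593466705214375 0.0286916438971239
bracket 314 0.14867823376463832 -0.03913422035674504 0.03849682672536051 0.08024799114413589
```

```bash
cat >> h.py <<'E'
o=np.array([.5483,.0435]); a=np.deg2rad(-105.6)
ex=np.array([np.cos(a),np.sin(a)]); ey=np.array([-ex[1],ex[0]])
def go(*pts):
    s=read_state(); R=np.array(s['tcp_rot']); t=np.array(s['tool_pos'])
    d=t[:2]-o; zz=np.degrees(np.arctan2(R[1,2],R[0,2]))
    print('clock',round(s['clock'],2),'now case',np.round([d@ex,d@ey,t[2]],4),'zang',zz.round(1),'(-x at 74.4)','F',np.round(s['contact_force'],1),'w',round(s['grip_width'],4), 'down',R[:,0].round(3))
    for p in pts:
        w=np.r_[o+p[0]*ex+p[1]*ey,p[2]]; print(p,'travel',np.round(R.T@(w-t),4),'spin',round(zz-74.4,1))
E
python3 - <<'E'
from h import *
go((.12,-.034,.34),(.12,-.034,.114),(.0,-.034,.114))
E
```

```text
clock 1.7 now case [-0.4521 -0.4112  0.2313] zang 65.1 (-x at 74.4) F [-0.3  0.1  0. ] w 0.0856 down [-0.  0. -1.]
(0.12, -0.034, 0.34) travel [-0.1088 -0.4648 -0.5035] spin -9.3
(0.12, -0.034, 0.114) travel [ 0.1172 -0.4648 -0.5035] spin -9.3
(0.0, -0.034, 0.114) travel [ 0.1172 -0.4454 -0.3851] spin -9.3
```

```bash
python3 -m handwheel '[{"travel":[-0.06,0,0],"spin":-5},{"travel":[-0.108,-0.02,-0.02],"spin":-9.3},{"travel":[-0.108,-0.06,-0.065],"spin":-9.3},{"travel":[-0.108,-0.1,-0.11],"spin":-9.3},{"travel":[-0.108,-0.14,-0.152],"spin":-9.3},{"travel":[-0.108,-0.18,-0.195],"spin":-9.3},{"travel":[-0.108,-0.22,-0.238],"spin":-9.3},{"travel":[-0.108,-0.26,-0.282],"spin":-9.3},{"travel":[-0.108,-0.3,-0.325],"spin":-9.3},{"travel":[-0.108,-0.34,-0.368],"spin":-9.3},{"travel":[-0.108,-0.38,-0.412],"spin":-9.3},{"travel":[-0.108,-0.42,-0.455],"spin":-9.3},{"travel":[-0.108,-0.45,-0.487],"spin":-9.3},{"travel":[-0.108,-0.465,-0.503],"spin":-9.3},{"travel":[-0.108,-0.465,-0.503],"spin":-9.3},{"travel":[-0.108,-0.465,-0.503],"spin":-9.3}]' 1 40
python3 -c "
from h import *
go((.12,-.034,.114),(.0,-.034,.114))"
```

```text
clock: 3.7
tool_pos: [0.4834, -0.061, 0.3392]
tcp_rot: [[-0.0, -0.964, 0.267], [0.001, 0.267, 0.964], [-1.0, 0.001, 0.001]]
contact_force: [-0.1, 0.4, -0.6]
grip_width: -0.0001
clock 3.7 now case [ 0.1181 -0.0344  0.3392] zang 74.5 (-x at 74.4) F [-0.1  0.4 -0.6] w -0.0001 down [-0.     0.001 -1.   ]
(0.12, -0.034, 0.114) travel [ 0.2252 -0.0005 -0.002 ] spin 0.1
(0.0, -0.034, 0.114) travel [ 0.2252 -0.0007  0.118 ] spin 0.1
```

```bash
python3 -m handwheel '[{"travel":[0.055,0,0],"spin":0},{"travel":[0.11,0,0],"spin":0},{"travel":[0.165,0,0],"spin":0},{"travel":[0.21,0,0],"spin":0},{"travel":[0.225,0,0],"spin":0},{"travel":[0.225,0,0.005],"spin":0},{"travel":[0.225,0,0.01],"spin":0},{"travel":[0.225,0,0.015],"spin":0},{"travel":[0.225,0,0.02],"spin":0},{"travel":[0.225,0,0.025],"spin":0},{"travel":[0.225,0,0.03],"spin":0},{"travel":[0.225,0,0.035],"spin":0},{"travel":[0.225,0,0.035],"spin":0}]'
python3 - <<'E'
from h import *
go((0,-.034,.114))
p=snap('scene','s1.png'); cv2.imwrite('pics/s1c.png',cv2.resize(p['color'][170:330,220:420],None,fx=3.6,fy=3.6))
E
```

```text
clock: 5.32
tool_pos: [0.4928, -0.0266, 0.1141]
tcp_rot: [[-0.001, -0.964, 0.267], [0.001, 0.267, 0.964], [-1.0, 0.001, 0.001]]
contact_force: [-0.5, 0.2, 1.2]
grip_width: -0.0001
clock 5.33 now case [ 0.0825 -0.0346  0.1141] zang 74.5 (-x at 74.4) F [-0.5  0.2  1.2] w -0.0001 down [-0.001  0.001 -1.   ]
(0, -0.034, 0.114) travel [ 0.0001 -0.0008  0.0825] spin 0.1
```

View pics/s1c.png

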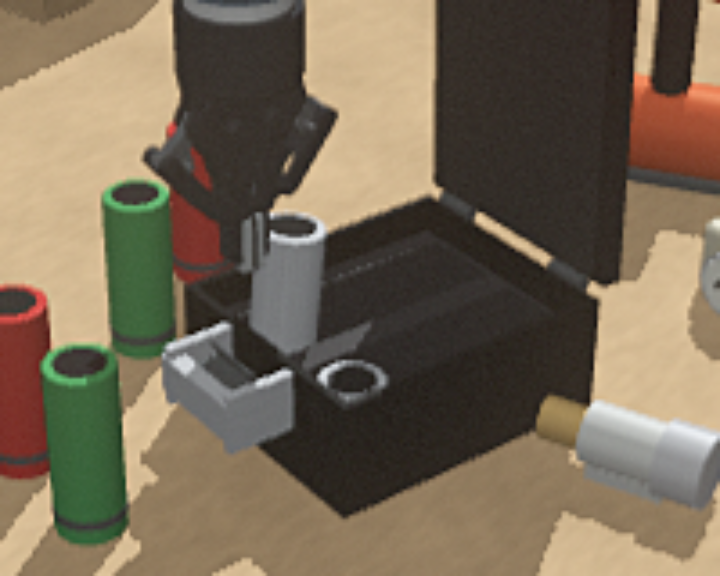

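The socket is at crop (285,280), leaning about 10° towards the hinge with no sliding, so I'll continue the push.

```bash
python3 -m handwheel '[{"travel":[0,0,0.006],"spin":0},{"travel":[0,0,0.012],"spin":0},{"travel":[0,0,0.017],"spin":0},{"travel":[0,0,0.021],"spin":0},{"travel":[0,0,0.025],"spin":0},{"travel":[0,0,0.029],"spin":0},{"travel":[0,0,0.033],"spin":0},{"travel":[0,0,0.037],"spin":0},{"travel":[0,0,0.041],"spin":0},{"travel":[0,0,0.041],"spin":0},{"travel":[0,0,0.041],"spin":0}]'
python3 - <<'E'
from h import *
go((0,-.034,.114))
p=snap('scene','s2.png'); cv2.imwrite('pics/s2c.png',cv2.resize(p['color'][170:330,220:420],None,fx=3.6,fy=3.6))
E
```

```text
clock: 6.75
tool_pos: [0.5035, 0.0124, 0.1141]
tcp_rot: [[-0.001, -0.964, 0.267], [0.001, 0.267, 0.964], [-1.0, 0.001, 0.0]]
contact_force: [0.6, -0.1, 0.1]
grip_width: -0.0
clock 6.75 now case [ 0.042  -0.0348  0.1141] zang 74.5 (-x at 74.4) F [ 0.6 -0.1  0.1] w -0.0 down [-0.001  0.001 -1.   ]
(0, -0.034, 0.114) travel [ 0.0001 -0.0008  0.042 ] spin 0.1
```

View pics/s2c.png

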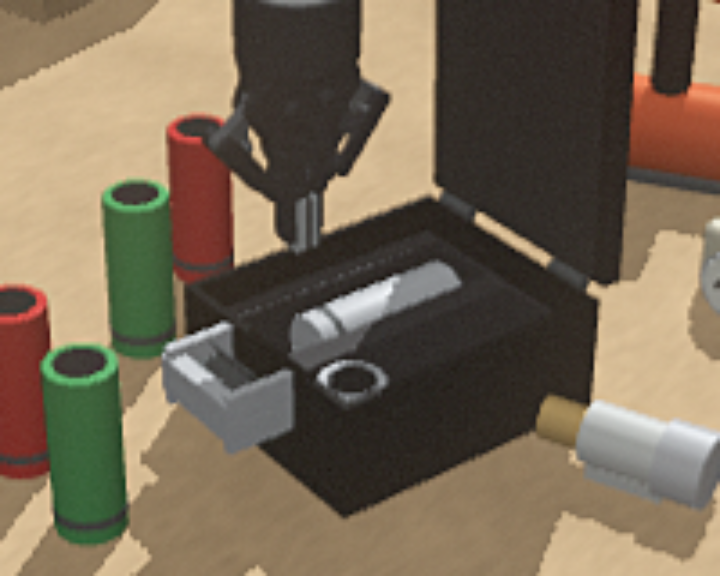

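The tall socket now lies flat in its bed, crop (375,305). Next I'll go over and behind the lid, turning the jaws 90°.

```bash
python3 -c "
from h import *
go((.042,-.035,.36),(-.17,0,.36),(-.17,0,.25))"
```

```text
clock 6.8 now case [ 0.0421 -0.0348  0.114 ] zang 74.5 (-x at 74.4) F [-0.2 -0.1 -0.4] w 0.0004 down [-0.001  0.001 -1.   ]
(0.042, -0.035, 0.36) travel [-2.46e-01  4.00e-04  1.00e-04] spin 0.1
(-0.17, 0, 0.36) travel [-0.2459 -0.0349  0.2121] spin 0.1
(-0.17, 0, 0.25) travel [-0.1359 -0.035   0.212 ] spin 0.1
```

```bash
python3 -m handwheel '[{"travel":[-0.06,0,0],"spin":10},{"travel":[-0.12,0,0],"spin":20},{"travel":[-0.18,0,0],"spin":30},{"travel":[-0.235,0,0],"spin":40},{"travel":[-0.246,-0.005,0.03],"spin":50},{"travel":[-0.246,-0.01,0.07],"spin":60},{"travel":[-0.246,-0.015,0.11],"spin":70},{"travel":[-0.246,-0.025,0.15],"spin":80},{"travel":[-0.246,-0.03,0.19],"spin":90},{"travel":[-0.246,-0.035,0.212],"spin":90},{"travel":[-0.246,-0.035,0.212],"spin":90},{"travel":[-0.19,-0.035,0.212],"spin":90},{"travel":[-0.136,-0.035,0.212],"spin":90},{"travel":[-0.136,-0.035,0.212],"spin":90}]'
python3 - <<'E'
from h import *
T=[(1.54,.165),(1.4,.165),(1.25,.168),(1.1,.17),(.95,.172),(.8,.175),(.65,.178),(.5,.181),(.4,.184),(.3,.186),(.2,.188),(.1,.19)]
go((-.17,0,.25),*[(round(-.1+r*np.cos(t)-.018*np.sin(t)-.011,4),0,round(.084+r*np.sin(t)+.018*np.cos(t),4)) for t,r in T])
p=snap('scene','s3.png'); cv2.imwrite('pics/s3c.png',cv2.resize(p['color'][90:330,220:460],None,fx=2.5,fy=2.5))
E
```

```text
clock: 8.55
tool_pos: [0.5896, 0.2042, 0.2453]
tcp_rot: [[-0.012, 0.27, 0.963], [-0.004, 0.963, -0.27], [-1.0, -0.007, -0.01]]
contact_force: [0.6, -0.3, 0.4]
grip_width: 0.0
clock 8.55 now case [-0.1659 -0.0034  0.2453] zang -15.6 (-x at 74.4) F [ 0.6 -0.3  0.4] w 0.0 down [-0.012 -0.004 -1.   ]
(-0.17, 0, 0.25) travel [-0.0048  0.0041  0.0033] spin -90.0
(np.float64(-0.1239), 0, np.float64(0.2495)) travel [-0.004  -0.042   0.0034] spin -90.0
(np.float64(-0.1007), 0, np.float64(0.2497)) travel [-0.004  -0.0652  0.0034] spin -90.0
(np.float64(-0.0751), 0, np.float64(0.2491)) travel [-0.0032 -0.0908  0.0034] spin -90.0
(np.float64(-0.0499), 0, np.float64(0.2437)) travel [ 0.0024 -0.116   0.0035] spin -90.0
(np.float64(-0.0256), 0, np.float64(0.2344)) travel [ 0.0118 -0.1402  0.0036] spin -90.0
(np.float64(-0.002), 0, np.float64(0.2221)) travel [ 0.0243 -0.1637  0.0037] spin -90.0
(np.float64(0.0198), 0, np.float64(0.2061)) travel [ 0.0405 -0.1854  0.0039] spin -90.0
(np.float64(0.0392), 0, np.float64(0.1866)) travel [ 0.0601 -0.2046  0.0041] spin -90.0
(np.float64(0.0515), 0, np.float64(0.1722)) travel [ 0.0746 -0.2168  0.0043] spin -90.0
(np.float64(0.0614), 0, np.float64(0.1562)) travel [ 0.0907 -0.2266  0.0044] spin -90.0
(np.float64(0.0697), 0, np.float64(0.139)) travel [ 0.1079 -0.2348  0.0046] spin -90.0
(np.float64(0.0763), 0, np.float64(0.1209)) travel [ 0.1261 -0.2413  0.0048] spin -90.0
```

View pics/s3c.png

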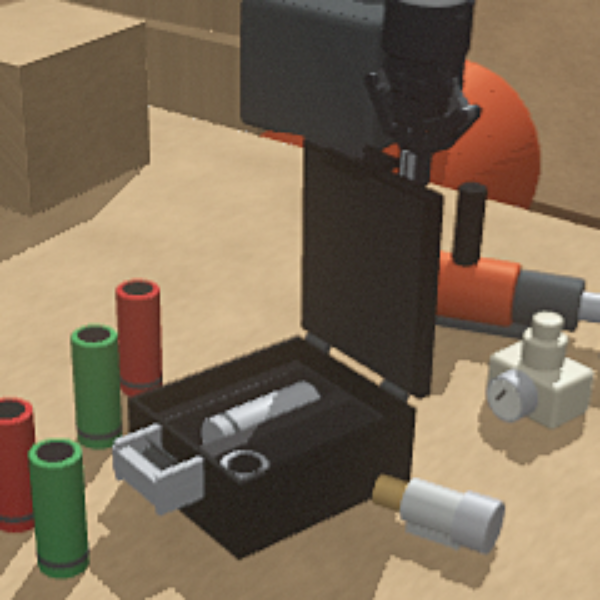

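The gripper is behind the lid at crop (410,165), the lid is still open, and the sockets are in place. Now I'll sweep the lid over along its arc.

```bash
python3 -m handwheel '[{"travel":[-0.004,-0.025,0.0035],"spin":0},{"travel":[-0.004,-0.042,0.0035],"spin":0},{"travel":[-0.004,-0.053,0.0035],"spin":0},{"travel":[-0.004,-0.065,0.0035],"spin":0},{"travel":[-0.004,-0.078,0.0035],"spin":0},{"travel":[-0.003,-0.091,0.0035],"spin":0},{"travel":[-0.001,-0.103,0.0035],"spin":0},{"travel":[0.002,-0.116,0.0035],"spin":0},{"travel":[0.007,-0.128,0.0035],"spin":0},{"travel":[0.012,-0.14,0.0035],"spin":0},{"travel":[0.018,-0.152,0.0035],"spin":0},{"travel":[0.024,-0.164,0.0035],"spin":0},{"travel":[0.032,-0.175,0.004],"spin":0},{"travel":[0.04,-0.185,0.004],"spin":0},{"travel":[0.04,-0.185,0.004],"spin":0}]'
python3 - <<'E'
from h import *
T=[(.5,.181),(.4,.184),(.3,.186),(.2,.188),(.1,.19)]
go(*[(round(-.1+r*np.cos(t)-.018*np.sin(t)-.011,4),0,round(.084+r*np.sin(t)+.018*np.cos(t),4)) for t,r in T])
p=snap('scene','s4.png'); cv2.imwrite('pics/s4c.png',cv2.resize(p['color'][90:330,220:460],None,fx=2.5,fy=2.5))
E
```

```text
clock: 10.48
tool_pos: [0.5454, 0.0237, 0.2086]
tcp_rot: [[-0.007, 0.271, 0.962], [-0.003, 0.962, -0.271], [-1.0, -0.005, -0.006]]
contact_force: [-0.1, 0.0, -0.3]
grip_width: -0.0001
clock 10.47 now case [0.0198 0.0025 0.2086] zang -15.7 (-x at 74.4) F [-0.1  0.  -0.3] w -0.0001 down [-0.007 -0.003 -1.   ]
(np.float64(0.0392), 0, np.float64(0.1866)) travel [ 0.0221 -0.0193 -0.0023] spin -90.1
(np.float64(0.0515), 0, np.float64(0.1722)) travel [ 0.0366 -0.0315 -0.0022] spin -90.1
(np.float64(0.0614), 0, np.float64(0.1562)) travel [ 0.0526 -0.0413 -0.0021] spin -90.1
(np.float64(0.0697), 0, np.float64(0.139)) travel [ 0.0699 -0.0495 -0.002 ] spin -90.1
(np.float64(0.0763), 0, np.float64(0.1209)) travel [ 0.088  -0.056  -0.0019] spin -90.1
```

View pics/s4c.png

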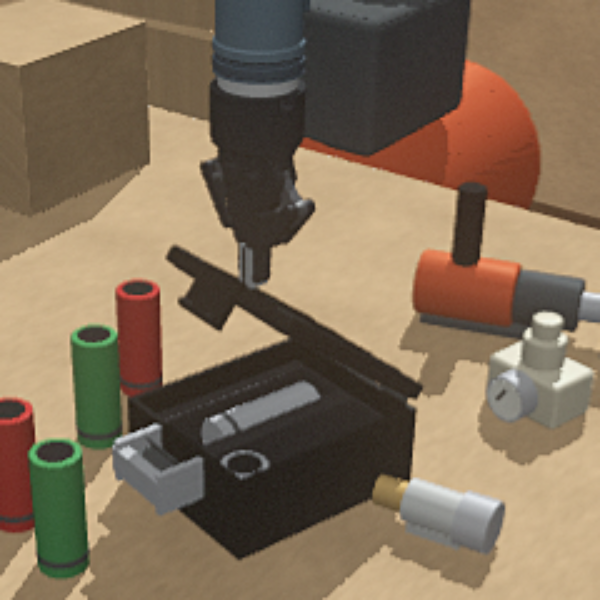

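The lid leans over at about 0.66 rad with the fingertip on its outer face at crop (255,285). Continuing down.

```bash
python3 -m handwheel '[{"travel":[0.011,-0.01,-0.002],"spin":0},{"travel":[0.022,-0.02,-0.002],"spin":0},{"travel":[0.03,-0.026,-0.002],"spin":0},{"travel":[0.037,-0.033,-0.002],"spin":0},{"travel":[0.045,-0.04,-0.002],"spin":0},{"travel":[0.053,-0.046,-0.002],"spin":0},{"travel":[0.061,-0.052,-0.002],"spin":0},{"travel":[0.07,-0.057,-0.002],"spin":0},{"travel":[0.076,-0.061,-0.002],"spin":0},{"travel":[0.082,-0.064,-0.002],"spin":0},{"travel":[0.082,-0.066,-0.002],"spin":0}]'
python3 - <<'E'
from h import *
go((.09,0,.115))
p=snap('scene','s5.png'); cv2.imwrite('pics/s5c.png',cv2.resize(p['color'][150:330,220:460],None,fx=3,fy=3))
E
```

```text
clock: 11.9
tool_pos: [0.525, -0.039, 0.1267]
tcp_rot: [[-0.007, 0.271, 0.963], [-0.003, 0.963, -0.271], [-1.0, -0.005, -0.006]]
contact_force: [1.2, 3.5, 0.2]
grip_width: 0.0001
clock 11.9 now case [ 0.0857 -0.0002  0.1267] zang -15.7 (-x at 74.4) F [1.2 3.5 0.2] w 0.0001 down [-0.007 -0.003 -1.   ]
(0.09, 0, 0.115) travel [ 0.0118 -0.0042  0.0003] spin -90.1
```

View pics/s5c.png

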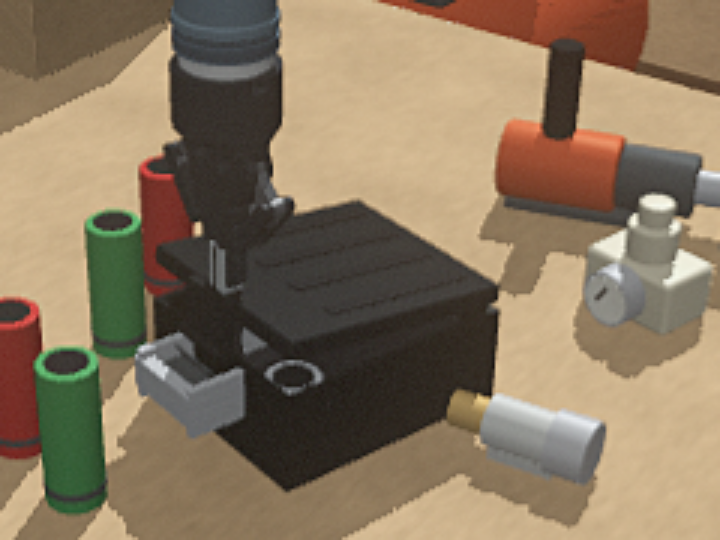

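```bash
python3 - <<'E'
from h import *
go((.09,0,.115))
p=snap('scene','s6.png'); cv2.imwrite('pics/s6c.png',cv2.resize(p['color'][215:285,255:335],None,fx=8,fy=8,interpolation=cv2.INTER_CUBIC))
W=cloud(p).reshape(-1,3); cx=(W[:,:2]-o)@ex; cy=(W[:,:2]-o)@ey; z=W[:,2]
for lo in np.arange(-.1,.13,.02):
    k=(cx>lo)&(cx<lo+.02)&(cy>.03)&(cy<.08)&(z>.09)&(z<.2)
    if k.sum()>3: print(lo.round(2),k.sum(),np.median(z[k]).round(4))
k=(cx>.05)&(cy>.04)&(cy<.08)&(z>.1)&(z<.15); print(cx[k].max())
w=snap('wrist','w6.png')
E
```

```text
clock 11.95 now case [ 0.0858 -0.0002  0.127 ] zang -15.7 (-x at 74.4) F [-0.2  1.1  0.4] w -0.0 down [-0.007 -0.003 -1.   ]
(0.09, 0, 0.115) travel [ 0.012  -0.0042  0.0003] spin -90.1
-0.1 80 0.1045
-0.08 90 0.107
-0.06 90 0.1098
-0.04 92 0.1124
-0.02 94 0.1145
0.0 98 0.1172
0.02 109 0.1196
0.04 98 0.1224
0.06 121 0.1246
0.08 223 0.1259
0.5888951025467971
```

View pics/s6c.png

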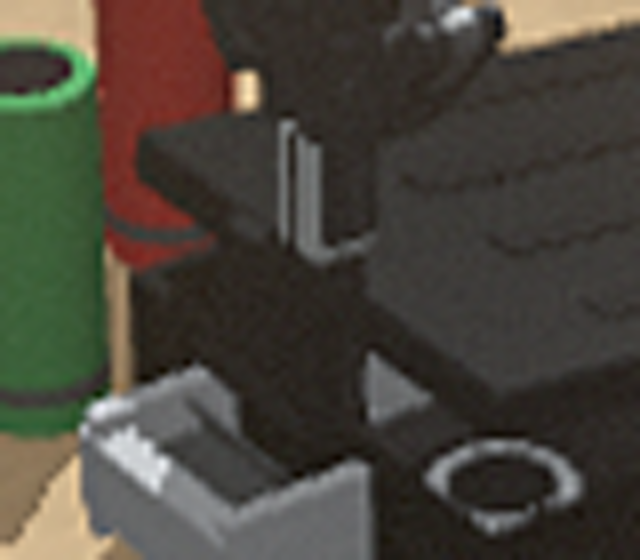

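View pics/w6.png

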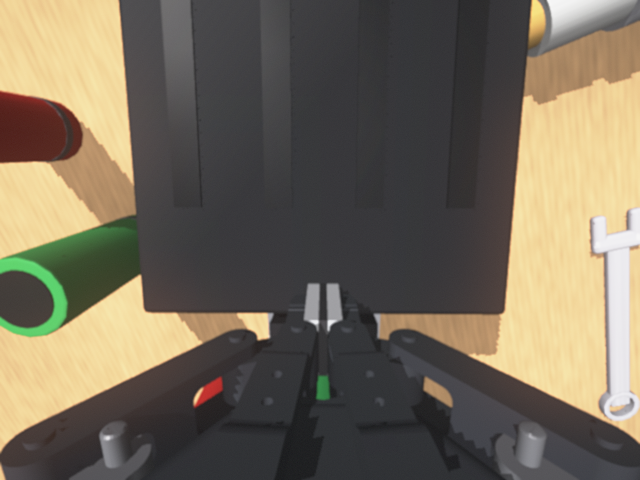

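The lid is at about 0.12 rad with the tip resting just inside its free edge, wrist (323,310). The tongue hangs above the bracket. Now I'll press down in small steps.

```bash
python3 -m handwheel '[{"travel":[0.003,-0.001,0],"spin":0},{"travel":[0.006,-0.002,0],"spin":0},{"travel":[0.009,-0.003,0],"spin":0},{"travel":[0.012,-0.003,0],"spin":0},{"travel":[0.014,-0.003,0],"spin":0},{"travel":[0.014,-0.003,0],"spin":0}]'; python3 -m handwheel '[{"travel":[0.001,0,0],"spin":0},{"travel":[0.002,0,0],"spin":0},{"travel":[0.003,0,0],"spin":0}]' | grep -E "pos|force"; python3 -m handwheel '[{"travel":[0.001,0,0],"spin":0},{"travel":[0.002,0,0],"spin":0}]' | grep -E "pos|force"
```

```text
clock: 12.8
tool_pos: [0.5244, -0.0416, 0.1137]
tcp_rot: [[-0.007, 0.27, 0.963], [-0.002, 0.963, -0.27], [-1.0, -0.004, -0.006]]
contact_force: [-2.0, 4.0, 4.8]
grip_width: 0.0001
tool_pos: [0.5245, -0.0418, 0.112]
contact_force: [-3.8, 3.4, 11.9]
tool_pos: [0.5245, -0.0419, 0.1113]
contact_force: [-5.0, 2.9, 13.3]
```

```bash
for i in 1; do python3 -m handwheel '[{"travel":[0.003,0,0],"spin":0},{"travel":[0.004,0,0],"spin":0},{"travel":[0.004,0,0],"spin":0}]' | grep -E "pos|force"; python3 -m handwheel '[{"travel":[0.004,0,0],"spin":0},{"travel":[0.004,0,0],"spin":0}]' | grep -E "pos|force"; done
```

```text
tool_pos: [0.5244, -0.0421, 0.1088]
contact_force: [-3.9, 4.6, 12.5]
tool_pos: [0.5243, -0.0424, 0.1065]
contact_force: [-4.5, 3.7, 14.0]
```

```bash
python3 -m handwheel '[{"travel":[0.004,0,0],"spin":0},{"travel":[0.004,0,0],"spin":0}]' | grep -E "pos|force"; python3 -m handwheel '[{"travel":[0.004,0,0],"spin":0},{"travel":[0.004,0,0],"spin":0}]' | grep -E "pos|force"; python3 - <<'E'
from h import *
print(read_state()['contact_force'])
E
```

```text
tool_pos: [0.5241, -0.0427, 0.1032]
contact_force: [-2.9, 2.4, 6.2]
tool_pos: [0.5239, -0.0436, 0.099]
contact_force: [0.2, 1.0, 2.0]
[0.16277658 0.95407506 2.00355851]
```

The force peaked at 14 N, then fell to 2 N, so the tooth is passing. I'll press on gently until the stop is felt.

```bash
python3 -m handwheel '[{"travel":[0.001,0,0],"spin":0},{"travel":[0.002,0,0],"spin":0},{"travel":[0.002,0,0],"spin":0}]' | grep -E "pos|force"; python3 -m handwheel '[{"travel":[0.002,0,0],"spin":0},{"travel":[0.002,0,0],"spin":0}]' | grep -E "pos|force"
```

```text
tool_pos: [0.5238, -0.0438, 0.0969]
contact_force: [1.1, 1.9, 1.0]
tool_pos: [0.524, -0.0439, 0.096]
contact_force: [-2.6, 2.1, 8.8]
```

The stop is felt at z 0.096 with 9 N. Now I'll lift off and check the lid.

```bash
python3 -m handwheel '[{"travel":[-0.003,0,0],"spin":0},{"travel":[-0.01,0,0],"spin":0},{"travel":[-0.04,0,0],"spin":0},{"travel":[-0.09,0,0],"spin":0},{"travel":[-0.14,0,0],"spin":0},{"travel":[-0.15,0,0],"spin":0},{"travel":[-0.15,0,0],"spin":0}]'
python3 - <<'E'
from h import *
p=snap('scene','s7.png'); cv2.imwrite('pics/s7c.png',cv2.resize(p['color'][150:330,220:460],None,fx=3,fy=3))
for n in('scene','top'):
    p=snap(n,n+'7.png')
    W=cloud(p).reshape(-1,3); cx=(W[:,:2]-o)@ex; cy=(W[:,:2]-o)@ey; z=W[:,2]
    k=(cx>-.09)&(cx<.09)&(cy>-.075)&(cy<.075)&(z>.09)&(z<.125)
    A=np.c_[cx[k]+.1,np.ones(k.sum())]; print(n,k.sum(),np.linalg.lstsq(A,z[k],rcond=None)[0])
    for t in ['wrench','oil','carton','coupling','regulator','gun']:
        for r in search_frame(p,t)[:1]: print(n,t,np.round(r['location'],4),round(r['conf'],2))
w=snap('wrist','w7.png'); print(read_state()['clock'])
E
```

```text
clock: 16.05
tool_pos: [0.5258, -0.0449, 0.2461]
tcp_rot: [[-0.012, 0.273, 0.962], [0.003, 0.962, -0.273], [-1.0, -0.001, -0.012]]
contact_force: [0.1, 0.3, 0.6]
grip_width: 0.0001
scene 2811 [-0.0191511   0.10344843]
scene wrench [ 0.7462 -0.1889  0.0057] 0.77
scene oil [ 0.5707 -0.4592  0.0844] 0.95
scene carton [ 0.423  -0.4473  0.0724] 0.81
scene coupling [0.5593 0.0207 0.1009] 0.45
scene regulator [0.6998 0.2887 0.0457] 0.7
scene gun [0.5684 0.4211 0.0563] 0.88
top 2617 [-0.01911896  0.10280565]
top wrench [ 0.747  -0.1748  0.0034] 0.66
top oil [ 0.5475 -0.4293  0.0985] 0.82
top carton [ 0.4037 -0.426   0.0721] 0.61
top coupling [0.7212 0.0725 0.0353] 0.77
top regulator [0.6825 0.3025 0.0527] 0.61
top gun [0.5712 0.4341 0.0738] 0.67
16.85
```

View pics/s7c.png

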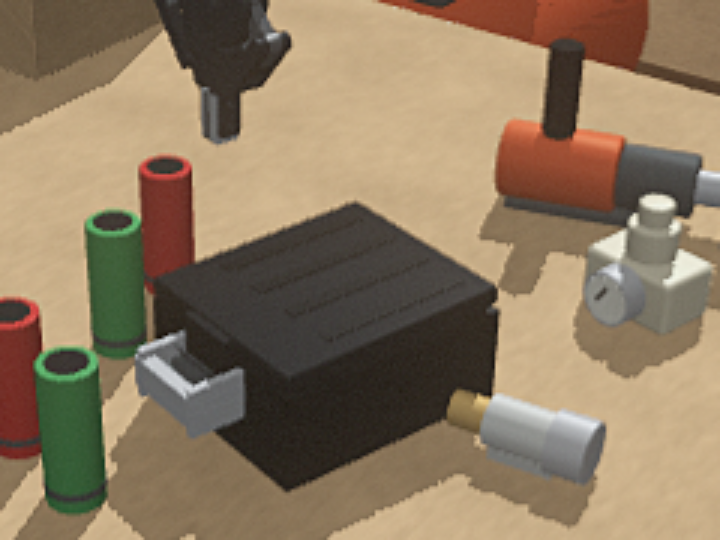

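View pics/w7.png

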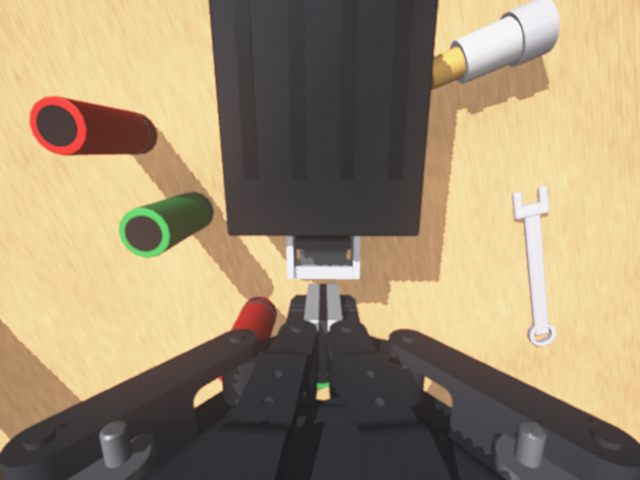

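The lid stays shut at about -0.019 rad with nothing touching it, crop (330,290). The bystanders and look-alikes are where they were.

```bash
python3 -c "
from plant import robot
robot.job_done()"
```

```text
the job is handed in; nothing more can be done
```

I packed the case and handed the job in at about 17 s of the 58 s allowed. The tall socket is lying in its bed and the lid is caught shut.

- **Tall socket:** I pushed it at the top with the closed fingers. It tipped over without sliding and lay flat in the robot-side bed; I saw this in the picture but did not measure its angle.
- **Lid:** I swung it over from behind and pressed it near its free edge. The force peaked at about 14 N upward, fell to 1–2 N as the tooth passed, then rose to 9 N at the stop.
- **Last checks:** After I lifted off, depth from both cameras put the lid at -0.019 rad, and it stayed there with the gripper 0.15 m above. I took the bolt to have sprung back from this, since its travel can't be read directly.
- **Bystanders:** All agreed with their first positions to within a few mm in at least one camera, except the coupling. The top camera missed it at the start, and the scene camera's last report put it on the case at low confidence (0.45). The pictures show it unmoved.
- **Not checked at the end:** Once the lid was shut neither socket could be seen. The short socket was last seen standing with the lid almost shut.

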